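# Unlock the steriliser carrier and stack the second cassette

## Robot

A 6-joint arm with a two-finger parallel gripper is mounted at the origin on the work surface. World frame = base frame: x ahead of the robot, y to its left, z up, the work surface at z = 0. Lengths are in m, angles in rad, forces in N, time in s.
With the tool pointing down it reaches from about 0.3 to 0.75 m from the base axis. Payload 8.5 kg.
Tool frame: the origin (TCP) lies midway between the tips of the shut fingers; the grasp point (between the pads) lies 19 mm behind it; z points along the fingers, y is the line along which they close (so a half turn about z gives the same grasp; the last joint's range is limited). The gripper opens to 88 mm and grips with 3 to 60 N. Pads are 18 mm wide; open, the fingers measure 123 mm over their backs; the gripper's body (75 mm by 187 mm) begins 45 mm behind the grasp point.
Start: joints at [-1.441, 0.381, 1.297, -0, 1.464, -0.215], TCP at [0.186, -0.518, 0.239] pointing down, gripper open.
Joint ranges: [-3.11, 3.11], [-0.89, 2.33], [0.22, 2.48], [-1.42, 4.56], [0.17, 2.85], [-2.88, 2.88]. Speed limits (rad/s): [2.39, 2.39, 3.14, 3.14, 3.14, 3.14].

## Interface

Orientations are given as a 3x3 rotation matrix whose columns are the frame's x, y, z axes.
In Python, from cell import robot, vision gives the robot as it stands.
- The arm moves only by the tool play_rows, never from a script. Its argument "deltas" is one flat list of numbers, 7 for each row, row after row: the turn, a rotation vector about the world's x, y, z in rad, then the shift along the world's x, y, z in cm, then the closure, from -1 (fully open) to 1 (shut). In form: [ax, ay, az, tx, ty, tz, grip, ax, ay, az, tx, ty, tz, grip, ...]. A call has 1 to 12 rows; each row is the pose to reach, as a shift and turn from the pose commanded when the call began; what a row does not reach only later rows make up. A row lasts 1/8 s, in which the tool goes at most 62.5 mm and 10.7 degrees, less where a joint would pass 70% of its speed; a pose out of reach is approached as far as the arm can. A call with a gripper value outside its range is refused whole. The fingers move at their own pace and stop on an object; "grip_force" is the grip in N (left out, the last holds). Time passes only in rows, so rows that repeat a pose let the fingers close. It gives the time, the measured TCP pose, the force, the opening and the grip force at its end, in the units of the state.
- robot.get_obs(): the state, without advancing time (a new reading comes with each control period).
- vision.grab_frame(name): name is "scene" or "top" or "wrist"; returns (picture, depth): 384x512x3 uint8, red, green, blue; 384x512 float32, m along the optical axis (not along the pixel's ray), 0 where there is no reading.
- vision.camera_info(name): a dict with "K" (3x3 intrinsics, pixels), "position" and "attitude" of the camera in the world. Camera axes: x right, y down, z forward; pixel columns grow to the right and rows downward; lengths in m; the calibration is good to about 2 mm. A picture is of the moment at which its call begins: read the wrist's pose just before it. camera_info takes no time and is no camera call; for the wrist camera it gives the pose at the moment of the call.
- robot.sign_off(): hands the job in; it is judged then, once.
The state is a dict: "time_s": time; "joint_pos": joint angles; "dq": joint speeds; "joint_torque": joint torques, N m; "ee_pos": TCP position; "ee_rot": TCP orientation; "ft_force": force on the tool from outside, world axes, zero at the start; "wrist_torque": the same for the moment, N m; "grip_width": finger opening in m; "gripper_force": force on a finger pad.
Only numpy, scipy, OpenCV 4.12 (cv2) and the standard library are available. Lean on these libraries where they do the work, as an engineer would, in place of code of your own. Each camera call takes 0.05 s, during which the arm holds its last target. There are 200 camera calls.

## Task

Get the steel carrier ready for the steriliser: turn its catch until it lines up with the slot in the hold-down strap, then lift the strap and swing it back at least upright, where it stays. Then stack the loose instrument cassette on the one in the carrier, broad key over broad key and lying fully down and level on it; set it down rather than dropping it, let go, and do not knock or shift the other things on the bench. The catch opens one way only and you cannot see which, so feel for it.

Things in the scene. Friction and masses are not known exactly. Their poses are not given: they have to be found in the camera images.
- carrier: Fixed steel carrier, base plate 250 x 200 x 10 mm; origin on the table under the centre of the cassette fastened in it. x runs from catch to strap hinge, y along the cassette, z up. That cassette is like the loose one, underside at 10 mm, top face at 44 mm, broad key towards +y. Catch post (44 mm across, 80 mm high) at x = -100 mm; hinge post (16 x 60 mm, 80 mm high) at x = +70 mm.
- lower_top (a point): Centre of the top face of the carrier's cassette, 44 mm above the table; axes as the carrier. The loose cassette's origin must come here, its y along carrier +y.
- lower_broad_key (a point): On the top face of the carrier's cassette at the foot of its broad key, 75 mm from the centre along carrier +y. That key is 24 mm (carrier x) by 18 mm by 8 mm high; the narrow key, 10 x 18 x 8 mm, lies 75 mm the other way.
- catch (a joint): Steel wing 50 long, 12 thick, 31 mm high (91 to 122 above the table), turning on a vertical axis at its middle. Near 0 (within 0.1 at the start): across the strap, which is locked; + is anticlockwise from above. Turned 1.35 to 1.6 rad (its end) either way it passes the slot, but an unseen stop bars one of the two ways after about 0.3 rad; which one varies. Takes 0.06 N m, stays where left.
- catch_grip (a point): Middle of the wing on its turning axis, 111 mm above the table; the wing's length is this frame's y, its thickness this frame's x.
- strap (a joint): Steel hold-down strap, 60 mm wide, 6 mm thick, lying along carrier x, its top face 88 mm above the table, with a 68 x 28 mm slot around the catch. 0: down; grows as its catch end is lifted, up to 1.9 rad, leaning back over the hinge. The hinge is stiff (0.3 N m, with its weight about 2.5 N at the lug), so it stays at any angle.
- strap_hinge (a point): On the strap's hinge axis (which runs along carrier y), carrier x = +70 mm, 85 mm above the table. Turns with the strap.
- strap_grip (a point): Centre of the upright round steel lug on the strap's free end: a disc of 28 mm diameter, 12 mm thick (thickness along carrier y), 28 mm above the strap's top face, 116 mm above the table when down; 225 mm from the hinge axis along the strap and 31 mm off it. Pinched along carrier y it can pivot between the fingers.
- cassette: Loose aluminium cassette, 50 (x) by 180 (y) by 34 mm high, 0.2 to 0.42 kg; origin at the centre of its underside. On its top two dark steel keys 8 mm high: broad (24 x 18 mm) 75 mm towards +y, narrow (10 x 18 mm) 75 mm towards -y. Underneath, matching notches 10 mm deep, open to the ends, 28 and 14 mm wide: play 2 mm each side across, 2.5 mm lengthwise; it goes down one way round only.
- broad_key (a point): On the loose cassette's underside, 75 mm from its centre towards the broad-key end (its +y); axes as the cassette.
- basket: a round perforated steel basket, 100 mm across, 110 mm high with a thin bail above, origin under its centre; a bystander
- spray: a white disinfectant bottle, 70 mm across, 170 mm high, origin under its centre; a bystander
- dish: a round steel bowl, 130 mm across, 45 mm high, origin under its centre; a bystander
- brush: a cleaning brush lying down, 170 mm long; a bystander
- beaker: a clear cup, 72 mm across, 90 mm high, origin under its centre; a bystander
- jar: a glass jar with a steel lid, 80 mm across, 90 mm high, origin under its centre; a bystander
There are look-alikes about, which are no part of the job. Of the things that look like the cassette, take the one that is farthest from the robot's base at the start.

How it is judged:
On the way, in this order (a step that is already met when the one before it is completed fails the run):
1. the catch is turned in line with the slot while the strap is still down ((value of joint catch above 1.3 rad or value of joint catch below -1.3 rad) and value of joint strap below 0.1 rad), for 0.1 s.
2. the strap is swung back upright or past it (value of joint strap above 1.5 rad), for 0.2 s.
3. the loose cassette lies fully down on the carrier's cassette (distance between cassette and lower_top below 0.006 m and distance between broad_key and lower_broad_key below 0.007 m and z of cassette in the frame of lower_top below 0.003 m and angle between cassette's own z axis and vertical below 0.05 rad), for 0.2 s.
At the end, for the whole second after the job is handed in: The strap stands upright or past it (over 1.5 rad); the loose cassette lies at rest, level (within 0.05 rad) and fully down (within 3 mm) on the carrier's cassette, broad key over broad key, its centre within 6 mm and its broad end within 7 mm of theirs (all of step 3 and value of joint strap above 1.5 rad and linear speed of cassette below 0.02 m/s and angular speed of cassette below 0.1 rad/s); the robot touches nothing.
It fails at once if a bystander is knocked over or shifted by more than 40 mm (distance of any of basket, spray, dish, brush, beaker, jar from where it was at the start of the episode above 0.04 m or angle between any of basket, spray, dish, beaker, jar's own z axis and vertical above 0.6 rad).
It fails at once if the loose cassette is dropped onto the stack (over 0.5 m/s within 30 mm of its place) (linear speed of cassette above 0.5 m/s and distance between cassette and lower_top below 0.03 m).
It also fails if it takes over 70 s, if anything falls off the work surface, if the arm or the gripper's body presses on something with over 40 N, if the wrist force passes 120 N, or if a joint passes its speed limit or range.

## Working session

There is one attempt and no reset: what is moved stays moved. The work goes in short steps, Python scripts to look and compute and a tool call to move; the robot and the scene stay as the last step left them, time stands still between calls to the robot, and variables do not carry over. Pictures are saved under pics/ and viewed, at most 10 in all, crops included, and the job is handed in when it is done.

Besides the shell and the picture viewer there is one more tool, called after "Emit:" in YAML: its name, and indented under it one key for each argument. play_rows: Moves the arm, as the interface text tells. Its arguments: {"type":"object","properties":{"deltas":{"type":"array","items":{"type":"number"}},"grip_force":{"type":"number"}},"required":["deltas"]}

```bash
ls; mkdir -p pics; python3 - <<'E'
from cell import robot, vision
import cv2,numpy as np
for n in ["top","scene"]:
    p,d=vision.grab_frame(n); np.savez(f"{n}0.npz",p=p,d=d)
    cv2.imwrite(f"pics/{n}0.png",cv2.cvtColor(p,cv2.COLOR_RGB2BGR))
    c=vision.camera_info(n); print(n,c)
o=robot.get_obs();print(o)
E
```

```text
pics
top {'K': array([[460.8353375 ,   0.        , 272.0632369 ],
       [  0.        , 460.8353375 , 192.74373604],
       [  0.        ,   0.        ,   1.        ]]), 'position': array([ 0.42462211, -0.02036482,  1.3590623 ]), 'attitude': array([[ 0.02544012, -0.99745606,  0.06658991],
       [-0.99957089, -0.02441341,  0.01618724],
       [-0.01452038, -0.06697314, -0.99764911]])}
scene {'K': array([[363.5958428 ,   0.        , 257.07696528],
       [  0.        , 363.5958428 , 188.80187812],
       [  0.        ,   0.        ,   1.        ]]), 'position': array([ 0.90007726, -0.78404654,  0.93757933]), 'attitude': array([[ 0.9076495 ,  0.28401191, -0.3090463 ],
       [ 0.41959089, -0.63284671,  0.65072923],
       [-0.01076409, -0.72030707, -0.69357181]])}
{'time_s': 0.1, 'joint_pos': array([-1.44130612e+00,  3.81132274e-01,  1.29815350e+00, -3.19460652e-05,
        1.46356943e+00, -2.15302234e-01]), 'dq': array([-0.000905  , -0.00137747, -0.00255981,  0.00013351, -0.00192255,
       -0.00118164]), 'joint_torque': array([ 3.86717831e-03, -4.38655365e+01, -2.24911004e+01,  7.14328070e-02,
        3.42807686e-02, -8.57848431e-05]), 'ee_pos': array([ 0.18585762, -0.51738746,  0.23820815]), 'ee_rot': array([[ 9.41144489e-01,  3.38004457e-01, -1.94528504e-04],
       [ 3.38004429e-01, -9.41143692e-01,  1.24788195e-03],
       [ 2.38710388e-04, -1.24018872e-03, -9.99999202e-01]]), 'ft_force': array([-0.86597881,  0.06971547, -0.11505674]), 'wrist_torque': array([-0.01651757, -0.01421219, -0.02704132]), 'gripper_force': 0.0, 'grip_width': 0.088345246250251}
```

View pics/top0.png

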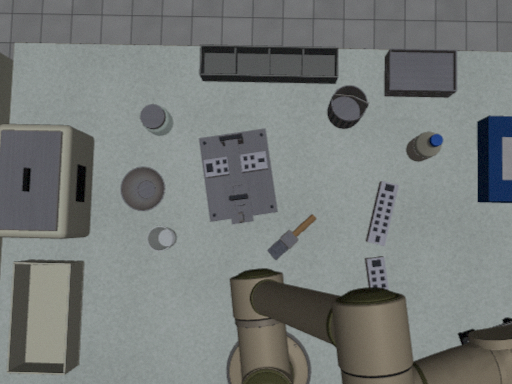

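View pics/scene0.png

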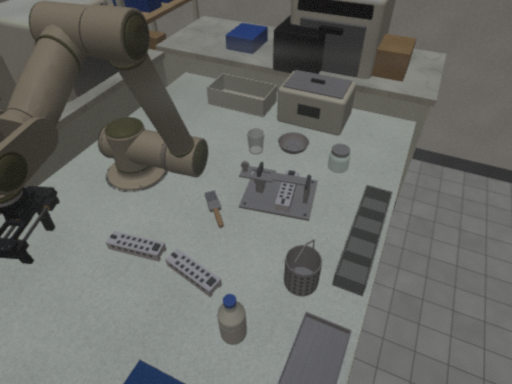

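```bash
python3 - <<'E'
import cv2,numpy as np
p=cv2.cvtColor(np.load("top0.npz")["p"],cv2.COLOR_RGB2BGR)
a=cv2.resize(p[120:232,190:290],None,fx=5,fy=5,interpolation=cv2.INTER_CUBIC)
b=cv2.resize(p[175:287,355:410],None,fx=5,fy=5,interpolation=cv2.INTER_CUBIC)
cv2.imwrite("pics/crop1.png",np.hstack([a,b]))
E
```

```text
(no output)
```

View pics/crop1.png

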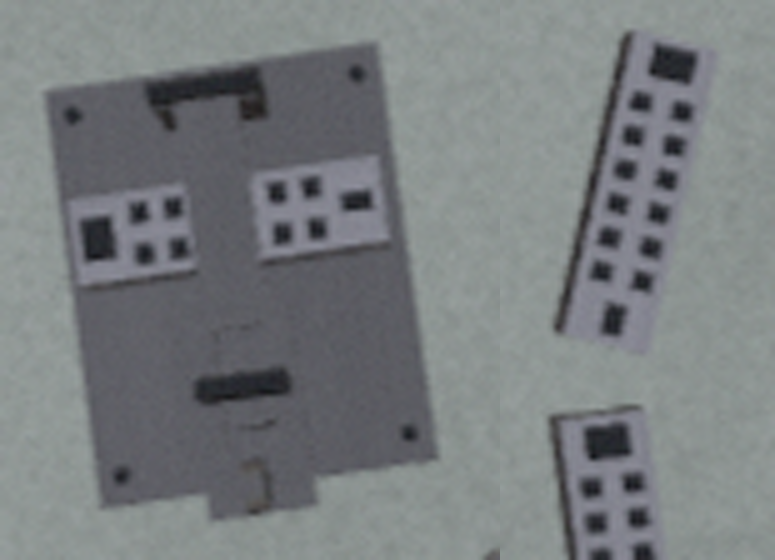

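```bash
cat > h.py <<'E'
import numpy as np,cv2
def ray(c,u,v,z):
    d=c["attitude"]@np.linalg.inv(c["K"])@np.array([u,v,1.0]); return c["position"]+d*(z-c["position"][2])/d[2]
def px(c,P):
    q=c["attitude"].T@(np.array(P)-c["position"]); q=c["K"]@q; return q[:2]/q[2]
def blob(g,u,v,r,thr=None):
    # centroid of dark blob nearest (u,v) within box r, upscaled x8
    x0,y0=int(u-r),int(v-r); s=8
    w=cv2.resize(g[y0:y0+2*r+1,x0:x0+2*r+1].astype(np.float32),None,fx=s,fy=s,interpolation=cv2.INTER_CUBIC)
    t=thr if thr else (np.percentile(w,3)+np.percentile(w,85))/2
    n,l,st,ce=cv2.connectedComponentsWithStats((w<t).astype(np.uint8))
    tgt=np.array([(u-x0+.5)*s-.5,(v-y0+.5)*s-.5])
    k=1+np.argmin([np.linalg.norm(c-tgt)-0.001*a for c,a in zip(ce[1:],st[1:,4])])
    m=(l==k).astype(np.uint8); r_=cv2.minAreaRect(cv2.findNonZero(m))
    e=cv2.boxPoints(r_)
    f=lambda p:((p+.5)/s-.5+np.array([x0,y0]))
    return f(ce[k]),f(e),st[k,4]/s/s
E
python3 - <<'E'
from h import *
from cell import vision
c=vision.camera_info("top");p=np.load("top0.npz")["p"];g=cv2.cvtColor(p,cv2.COLOR_RGB2GRAY)
d=np.load("top0.npz")["d"]
def crop(u,v): return (u/5+190-.4,v/5+120-.4)
pl=[ray(c,*crop(*q),.010) for q in [(45,92),(377,42),(438,458),(102,508)]]
for q in pl: print("plate",q.round(4))
print("plate centre",np.mean(pl,0))
def show(n,u,v,r,z):
    ce,e,a=blob(g,u,v,r); P=ray(c,*ce,z); E=np.array([ray(c,*q,z) for q in e])
    print(n,ce.round(1),P.round(4),"sides",np.linalg.norm(E[0]-E[1]).round(4),np.linalg.norm(E[1]-E[2]).round(4)); return P,E
b,_=show("lb",*crop(98,239),5,.052);n,_=show("ln",*crop(357,200),5,.052)
print("centre",(b+n)/2,"len",np.linalg.norm(b-n),"yaw",np.arctan2(*(b-n)[1::-1])-np.pi/2)
w,E=show("wing",*crop(242,386),12,.122); 
o=lambda u,v:((u-500)/5+355-.4,v/5+175-.4)
b,_=show("b",*o(673,64),5,.042);n,_=show("n",*o(614,319),5,.042)
print("centre",(b+n)/2,"len",np.linalg.norm(b-n),"yaw",np.arctan2(*(b-n)[1::-1])-np.pi/2)
for i in range(4):
  a,bb=E[i],E[(i+1)%4]; print("wing edge",(bb-a).round(4))
E
```

```text
plate [0.672  0.2234 0.01  ]
plate [0.7064 0.0273 0.01  ]
plate [ 0.4609 -0.0149  0.01  ]
plate [0.4267 0.1811 0.01  ]
plate centre [0.56649627 0.10424232 0.01      ]
lb [209.2 167.3] [0.5802 0.1825 0.052 ] sides 0.0182 0.0244
ln [260.9 159.7] [0.6056 0.0351 0.052 ] sides 0.0172 0.0107
centre [0.59291345 0.10881667 0.052     ] len 0.14955317465274554 yaw 0.17056720333029296
wing [238.1 196.9] [0.4939 0.0909 0.122 ] sides 0.0524 0.0152
b [389.1 187.4] [ 0.5359 -0.3327  0.042 ] sides 0.0188 0.025
n [377.2 238.5] [ 0.3898 -0.3005  0.042 ] sides 0.0175 0.0117
centre [ 0.46283659 -0.31663135  0.042     ] len 0.14963185105496948 yaw -1.7877751936320918
wing edge [ 0.0085 -0.0517  0.    ]
wing edge [-0.015  -0.0025  0.    ]
wing edge [-0.0085  0.0517  0.    ]
wing edge [0.015  0.0026 0.    ]
```

Emit:
play_rows:
  deltas: [0,0,1.397,30.8,60.9,2,0.32,0,0,1.397,30.8,60.9,2,0.32,0,0,1.397,30.8,60.9,2,0.32,0,0,1.397,30.8,60.9,2,0.32,0,0,1.397,30.8,60.9,2,0.32,0,0,1.397,30.8,60.9,2,0.32,0,0,1.397,30.8,60.9,2,0.32,0,0,1.397,30.8,60.9,2,0.32,0,0,1.397,30.8,60.9,2,0.32,0,0,1.397,30.8,60.9,2,0.32,0,0,1.397,30.8,60.9,2,0.32,0,0,1.397,30.8,60.9,2,0.32]
  grip_force: 40

```text
time_s: 1.6
ee_pos: [0.4944, 0.0943, 0.2581]
ee_rot: [[-0.175, 0.985, -0.001], [0.985, 0.175, 0.0], [0.001, -0.001, -1.0]]
ft_force: [-0.8, -0.7, 0.4]
grip_width: 0.0299
gripper_force: 0.0
```

```bash
cat > w.py <<'E'
import sys
from h import *
from cell import robot,vision
o=robot.get_obs();c=vision.camera_info("wrist");p,d=vision.grab_frame("wrist")
n=sys.argv[1];np.savez(n+".npz",p=p,d=d,K=c["K"],position=c["position"],attitude=c["attitude"])
cv2.imwrite(f"pics/{n}.png",cv2.cvtColor(p,cv2.COLOR_RGB2BGR))
np.set_printoptions(precision=4,suppress=True)
for k in ["time_s","joint_pos","ee_pos","ee_rot","ft_force","grip_width"]: print(k,o[k])
R=o["ee_rot"];print("cam in tool",R.T@(c["position"]-o["ee_pos"]),R.T@c["attitude"])
E
python3 w.py w1
```

```text
time_s 1.6
joint_pos [-0.0474  0.2847  1.3859  0.0004  1.4719 -0.2234]
ee_pos [0.4944 0.0943 0.2581]
ee_rot [[-0.1751  0.9846 -0.0009]
 [ 0.9846  0.1751  0.0004]
 [ 0.0006 -0.0008 -1.    ]]
ft_force [-0.7943 -0.7007  0.364 ]
grip_width 0.029948644297037894
cam in tool [ 0.0761 -0.     -0.1461] [[-0.0002 -0.956  -0.2934]
 [ 1.     -0.0001 -0.0002]
 [ 0.0001 -0.2934  0.956 ]]
```

View pics/w1.png

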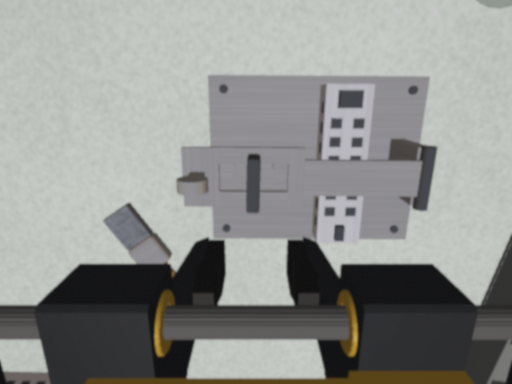

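```bash
python3 - <<'E'
from h import *
c=dict(np.load("w1.npz"));g=cv2.cvtColor(c["p"],cv2.COLOR_RGB2GRAY)
def show(n,u,v,r,z):
    ce,e,a=blob(g,u,v,r); P=ray(c,*ce,z); E=np.array([ray(c,*q,z) for q in e])
    s=[E[1]-E[0],E[2]-E[1]];s.sort(key=np.linalg.norm)
    print(n,ce.round(1),P.round(4),"sides",[np.linalg.norm(x).round(4) for x in s],"ang",np.arctan2(s[1][1],s[1][0]).round(3)); return P
b=show("lb",350,99,16,.052);n=show("ln",339,233,11,.052)
m=(b+n)/2;yw=np.arctan2(*(b-n)[1::-1])-np.pi/2
print("centre",m,np.linalg.norm(b-n),"yaw",yw)
show("wing",253,183,38,.122)
x=np.array([np.cos(yw),np.sin(yw)]);print("catch pred",m[:2]-.1*x,"lug",m[:2]-.155*x,"hinge",m[:2]+.07*x)
for q in [(223,89),(413,90),(227,228),(394,228)]: show("screw",*q,7,.010)
E
```

```text
lb [350.3  98.6] [0.577  0.1826 0.052 ] sides [np.float64(0.0171), np.float64(0.0259)] ang 0.17
ln [338.7 232.4] [0.6021 0.0364 0.052 ] sides [np.float64(0.0113), np.float64(0.0201)] ang 1.756
centre [0.58956458 0.1095068  0.052     ] 0.14838239299547465 yaw 0.16964442882826747
wing [252.9 182.8] [0.4916 0.0956 0.122 ] sides [np.float64(0.0129), np.float64(0.0541)] ang 1.733
catch pred [0.49100009 0.09262361] lug [0.43678963 0.08333785] hinge [0.65855972 0.12132503]
screw [223.   88.3] [0.4432 0.1698 0.01  ] sides [np.float64(0.0091), np.float64(0.0091)] ang 0.176
screw [412.7  89.6] [0.6558 0.2062 0.01  ] sides [np.float64(0.0092), np.float64(0.0105)] ang 0.176
screw [226.1 227.7] [0.472  0.0016 0.01  ] sides [np.float64(0.0092), np.float64(0.0105)] ang 1.42
screw [393.5 228.6] [0.6847 0.038  0.01  ] sides [np.float64(0.0091), np.float64(0.0109)] ang -0.583
```

Emit:
play_rows:
  deltas: [0,0,-0.01,-0.2,-0.1,-6,0.32,0,0,-0.01,-0.2,-0.1,-11,0.32,0,0,-0.01,-0.2,-0.1,-14,0.32,0,0,-0.01,-0.2,-0.1,-16,0.32,0,0,-0.01,-0.2,-0.1,-16,0.32,0,0,-0.01,-0.2,-0.1,-16,1,0,0,-0.01,-0.2,-0.1,-16,1,0,0,-0.01,-0.2,-0.1,-16,1,0,0,-0.01,-0.2,-0.1,-16,1]
  grip_force: 25

```text
time_s: 2.78
ee_pos: [0.4926, 0.0901, 0.0997]
ee_rot: [[-0.16, 0.987, 0.002], [0.987, 0.16, -0.001], [-0.001, 0.002, -1.0]]
ft_force: [0.6, -1.6, 5.5]
grip_width: 0.0119
gripper_force: 25.0
```

Emit:
play_rows:
  deltas: [0,0,0.1,0,0,0,1,0,0,0.2,0,0,0,1,0,0,0.25,0,0,0,1,0,0,0.3,0,0,0,1,0,0,0.35,0,0,0,1,0,0,0.38,0,0,0,1,0,0,0.38,0,0,0,1]

```text
time_s: 3.65
ee_pos: [0.4931, 0.0903, 0.0997]
ee_rot: [[-0.515, 0.857, 0.004], [0.857, 0.515, -0.0], [-0.002, 0.003, -1.0]]
ft_force: [4.0, -0.3, 5.8]
grip_width: 0.0119
gripper_force: 25.0
```

```bash
python3 - <<'E'
from cell import robot
o=robot.get_obs();print(o["wrist_torque"],o["ft_force"],o["ee_pos"],o["ee_rot"][:,1],o["joint_pos"],o["grip_width"])
E
```

```text
[-0.05185968 -0.66099851  0.01792648] [ 4.04575711 -0.2774477   5.79019253] [0.49314628 0.09034346 0.09970463] [0.85704778 0.51522761 0.00310063] [-5.53983378e-02  4.49805109e-01  1.64220750e+00  4.79729710e-05
  1.04585994e+00 -5.96695211e-01] 0.011916312280951762
```

Emit:
play_rows:
  deltas: [0,0,0.05,0,0,0,1,0,0,0.1,0,0,0,1,0,0,0.15,0,0,0,1,0,0,0.2,0,0,0,1]

```text
time_s: 4.15
ee_pos: [0.4934, 0.0905, 0.0997]
ee_rot: [[-0.676, 0.737, 0.004], [0.737, 0.676, 0.0], [-0.003, 0.003, -1.0]]
ft_force: [4.8, 0.8, 4.9]
grip_width: 0.0117
gripper_force: 25.0
```

```bash
python3 - <<'E'
from cell import robot
o=robot.get_obs();print(o["wrist_torque"],o["ft_force"],o["ee_pos"],o["ee_rot"][:,1],o["grip_width"],o["gripper_force"])
E
```

```text
[ 0.23614992 -0.90339492 -0.04266766] [4.79636889 0.76024282 4.86238598] [0.49340048 0.09052309 0.09972106] [0.73689803 0.67599527 0.00342029] 0.011655574602344622 25.000742278061807
```

Emit:
play_rows:
  deltas: [0,0,0.12,0,0,0,1,0,0,0.24,0,0,0,1,0,0,0.36,0,0,0,1,0,0,0.48,0,0,0,1,0,0,0.6,0,0,0,1,0,0,0.72,0,0,0,1,0,0,0.84,0,0,0,1,0,0,0.93,0,0,0,1,0,0,0.93,0,0,0,1,0,0,0.93,0,0,0,1]

```text
time_s: 5.4
ee_pos: [0.4939, 0.0919, 0.0997]
ee_rot: [[-0.995, -0.1, 0.006], [-0.1, 0.995, 0.003], [-0.006, 0.002, -1.0]]
ft_force: [7.9, 11.3, 3.1]
grip_width: 0.0121
gripper_force: 25.0
```

```bash
python3 - <<'E'
from cell import robot
import numpy as np
o=robot.get_obs();print(o["wrist_torque"],o["ft_force"],o["ee_pos"],np.arctan2(o["ee_rot"][1,1],o["ee_rot"][0,1]),o["grip_width"],o["gripper_force"],o["joint_pos"])
E
```

```text
[ 1.6922746  -1.36667594  0.06590028] [ 7.87593194 11.27450053  3.12741418] [0.49390414 0.09186771 0.09974267] 1.6707829953458417 0.012111133175465241 25.000455393455923 [-0.0538258   0.450233    1.64124887  0.00373067  1.04434658 -1.72646691]
```

Emit:
play_rows:
  deltas: [0,0,0,0,0,0,0.2,0,0,0,0,0,0,0.2,0,0,0,0,0,4,0,0,0,0.07,0,0,8,-0.14,0,0,0.07,-5.5,-0.9,8,-0.14,0,0,0.07,-5.5,-0.9,8,-0.14,0,0,0.07,-5.5,-0.9,8,-0.14]

```text
time_s: 6.28
ee_pos: [0.4372, 0.0813, 0.1789]
ee_rot: [[-0.986, -0.169, 0.0], [-0.169, 0.986, -0.0], [-0.0, -0.0, -1.0]]
ft_force: [0.3, 0.7, 0.1]
grip_width: 0.0501
gripper_force: 0.0
```

```bash
python3 w.py w2
```

```text
time_s 6.275
joint_pos [-0.0836  0.2582  1.6742 -0.0001  1.2088 -1.8242]
ee_pos [0.4372 0.0813 0.1789]
ee_rot [[-0.9856 -0.169   0.0003]
 [-0.169   0.9856 -0.0001]
 [-0.0003 -0.0002 -1.    ]]
ft_force [0.2693 0.6944 0.1454]
grip_width 0.05012042973816737
cam in tool [ 0.0756  0.0006 -0.1461] [[-0.0001 -0.9564 -0.2921]
 [ 1.      0.0002 -0.0012]
 [ 0.0012 -0.2921  0.9564]]
```

View pics/w2.png

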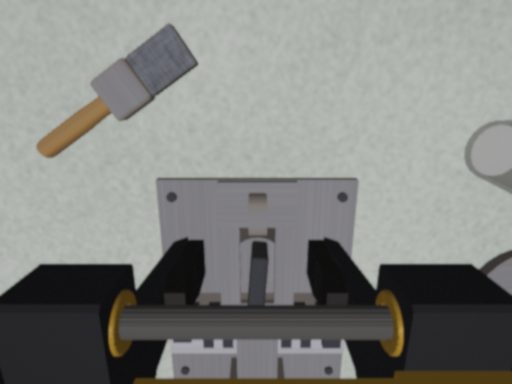

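```bash
python3 - <<'E'
from h import *
c=dict(np.load("w2.npz"));R=np.array([[-.986,-.169],[-.169,.986]])
for n,u,v,z in [("lug top",258,200,.130),("wing end",260,243,.122)]: print(n,ray(c,u,v,z))
print(px(c,[.4372,.0813,.13]),px(c,[.4393,.0832,.13]),px(c,[.4372,.0813,.08]))
for P in [(.4372,.0813,.0979)]: pass
E
```

```text
lug top [0.42367385 0.08078928 0.13      ]
wing end [0.45588105 0.08779104 0.122     ]
[255.13861281 220.20977752] [257.53197452 223.73251924] [255.31242393 196.89491275]
```

```bash
python3 - <<'E'
from h import *
c=dict(np.load("w2.npz"));d=c["d"]
for v in range(176,262,4):
    u=258;z=d[v,u];P=c["position"]+c["attitude"]@np.linalg.inv(c["K"])@np.array([u,v,1.])*z
    print(v,P.round(4))
for u in range(236,282,3):
    v=202;z=d[v,u];P=c["position"]+c["attitude"]@np.linalg.inv(c["K"])@np.array([u,v,1.])*z
    print(u,P.round(4))
E
```

```text
176 [4.393e-01 8.420e-02 2.000e-04]
180 [0.4411 0.0845 0.0093]
184 [0.4242 0.0811 0.0892]
188 [0.427  0.0816 0.0899]
192 [0.4308 0.0823 0.0875]
196 [0.4248 0.0811 0.1176]
200 [0.4261 0.0813 0.1222]
204 [0.4277 0.0815 0.1255]
208 [0.4297 0.0819 0.1275]
212 [0.4314 0.0821 0.1301]
216 [0.4343 0.0826 0.1295]
220 [0.4365 0.083  0.1308]
224 [0.4391 0.0835 0.1309]
228 [0.4423 0.084  0.1296]
232 [0.4461 0.0847 0.1271]
236 [0.4708 0.0893 0.0767]
240 [0.4726 0.0896 0.0806]
244 [0.4677 0.0886 0.0986]
248 [0.4679 0.0886 0.105 ]
252 [0.4683 0.0886 0.1107]
256 [0.4677 0.0885 0.118 ]
260 [0.4688 0.0887 0.1217]
236 [0.4413 0.0672 0.0878]
239 [0.4406 0.0694 0.0886]
242 [0.4402 0.0717 0.0888]
245 [0.4397 0.0739 0.089 ]
248 [0.4278 0.075  0.1245]
251 [0.4276 0.0769 0.1242]
254 [0.4272 0.0788 0.1245]
257 [0.4266 0.0807 0.1253]
260 [0.4267 0.0826 0.124 ]
263 [0.4265 0.0846 0.1233]
266 [0.4261 0.0865 0.1237]
269 [0.4368 0.0917 0.0885]
272 [0.4366 0.094  0.0879]
275 [0.436  0.0961 0.0888]
278 [0.4359 0.0985 0.0877]
281 [0.4354 0.1007 0.0882]
```

Emit:
play_rows:
  deltas: [0,0,0,0.1,0.2,-4,-0.14,0,0,0,0.1,0.2,-7,-0.14,0,0,0,0.1,0.2,-8,-0.14,0,0,0,0.1,0.2,-8,1,0,0,0,0.1,0.2,-8,1,0,0,0,0.1,0.2,-8,1,0,0,0,0.1,0.2,-8,1]
  grip_force: 20

```text
time_s: 7.2
ee_pos: [0.4382, 0.0832, 0.0992]
ee_rot: [[-0.986, -0.17, 0.001], [-0.17, 0.986, -0.001], [-0.001, -0.001, -1.0]]
ft_force: [1.6, -14.7, 0.9]
grip_width: 0.0125
gripper_force: 8.3
```

```bash
python3 - <<'E'
import numpy as np
# shifts along arc from lug-down; cm
x=np.array([.9855,.1697])
for t in np.r_[0.05:1.701:.11, 1.7,1.75]:
    dx=-.225*np.cos(t)+.031*np.sin(t)+.225; dz=.225*np.sin(t)+.031*np.cos(t)-.031
    print(round(t,2),np.r_[dx*x,dz].round(4)*100)
E
```

```text
0.05 [0.18 0.03 1.12]
0.16 [0.77 0.13 3.55]
0.27 [1.62 0.28 5.89]
0.38 [2.71 0.47 8.12]
0.49 [ 4.05  0.7  10.22]
0.6 [ 5.6   0.96 12.16]
0.71 [ 7.35  1.27 13.92]
0.82 [ 9.28  1.6  15.47]
0.93 [11.37  1.96 16.79]
1.04 [13.58  2.34 17.87]
1.15 [15.9   2.74 18.7 ]
1.26 [18.3   3.15 19.27]
1.37 [20.74  3.57 19.57]
1.48 [23.21  4.   19.59]
1.59 [25.65  4.42 19.34]
1.7 [28.06  4.83 18.81]
1.7 [28.06  4.83 18.81]
1.75 [29.13  5.02 18.49]
```

Emit:
play_rows:
  deltas: [0,0,0,0,-0.1,0,1,0,0,0,0,-0.1,0,1,0,0,0,0.2,-0.1,1.1,1,0,0,0,0.5,0,2.4,1,0,0,0,0.8,0,3.6,1,0,0,0,0.8,0,3.6,1]

```text
time_s: 7.95
ee_pos: [0.4453, 0.0837, 0.1355]
ee_rot: [[-0.986, -0.17, -0.001], [-0.17, 0.986, 0.0], [0.001, 0.001, -1.0]]
ft_force: [-4.8, 2.8, 0.3]
grip_width: 0.0119
gripper_force: 20.0
```

```bash
python3 - <<'E'
from cell import robot
import numpy as np
o=robot.get_obs();print(o["wrist_torque"],o["ft_force"],o["ee_pos"],o["grip_width"],o["gripper_force"])
E
```

```text
[0.38052886 0.54227542 0.00296786] [-4.8028103   2.84926381  0.27449812] [0.44530578 0.08370854 0.13550352] 0.011897943267695478 19.999748529517092
```

Emit:
play_rows:
  deltas: [0,0,0,0.9,0.2,2.3,1,0,0,0,1.9,0.3,4.6,1,0,0,0,3.3,0.6,6.7,1,0,0,0,4.8,0.8,8.6,1,0,0,0,6.6,1.1,10.4,1,0,0,0,8.5,1.5,11.9,1,0,0,0,10.6,1.8,13.2,1,0,0,0,12.8,2.2,14.3,1,0,0,0,12.8,2.2,14.3,1]

```text
time_s: 9.07
ee_pos: [0.5747, 0.1059, 0.2792]
ee_rot: [[-0.985, -0.17, 0.003], [-0.17, 0.985, 0.001], [-0.003, 0.0, -1.0]]
ft_force: [-2.9, 3.1, 6.6]
grip_width: 0.0119
gripper_force: 20.0
```

```bash
python3 - <<'E'
from cell import robot
import numpy as np
o=robot.get_obs();print(o["wrist_torque"],o["ft_force"],o["ee_pos"],o["grip_width"],o["gripper_force"],o["joint_pos"])
E
```

```text
[ 0.45698435  0.32392161 -0.00418522] [-2.94565739  3.07234176  6.60922946] [0.5747303  0.10586795 0.27923894] 0.011948158895711866 20.000137869792525 [-2.05850172e-02  4.17698991e-01  1.12106073e+00  7.02155945e-04
  1.60030928e+00 -1.76219168e+00]
```

Emit:
play_rows:
  deltas: [0,0,0,1.2,0.2,0.4,1,0,0,0,2.3,0.4,0.8,1,0,0,0,3.5,0.6,1.1,1,0,0,0,4.7,0.8,1.4,1,0,0,0,6,1,1.6,1,0,0,0,7.2,1.2,1.7,1,0,0,0,8.4,1.4,1.7,1,0,0,0,9.6,1.7,1.7,1,0,0,0,10.8,1.9,1.6,1,0,0,0,12.1,2.1,1.5,1,0,0,0,14,2.4,1,1,0,0,0,14,2.4,1,1]

```text
time_s: 10.58
ee_pos: [0.715, 0.1299, 0.2883]
ee_rot: [[-0.985, -0.17, 0.003], [-0.17, 0.985, 0.001], [-0.003, 0.0, -1.0]]
ft_force: [2.2, 4.1, 3.2]
grip_width: 0.0116
gripper_force: 20.0
```

```bash
python3 - <<'E'
from cell import robot
import numpy as np
o=robot.get_obs();print(o["wrist_torque"],o["ft_force"],o["ee_pos"],o["grip_width"],o["gripper_force"],o["joint_pos"])
h=np.array([.6605,.121]);x=np.array([.9855,.1697]);g=o["ee_pos"]-.019*o["ee_rot"][:,2]
r=(g[:2]-h)@x; z=g[2]-.085; print("r",np.hypot(r,z),"theta",np.pi-np.arctan2(z,r)-np.arctan2(.031,.225))
E
```

```text
[ 0.57059265 -0.42206966 -0.02349537] [2.23735419 4.08856481 3.23022079] [0.71498295 0.12989344 0.28828184] 0.01155260286362379 19.999572755768895 [ 1.70264474e-02  7.11376519e-01  5.69946002e-01  8.40256137e-04
  1.85697205e+00 -1.72445859e+00]
r 0.2290182441594026 theta 1.6770269549957624
```

Emit:
play_rows:
  deltas: [0,0,0,0,0,0,0,0,0,0,0,0,0,-0.14,0,0,0,0,0,4,-0.14,0,0,0,0,0,8.5,-0.14,0,0,0,0,0,8.5,-0.14,0,0,0,-5,-0.5,9.5,-0.14,0,0,0,-11,-2,10,-0.14,0,0,-0.18,-14,-8,10,-0.14,0,0,-0.36,-17,-14,9,-0.14,0,0,-0.54,-19,-20,7,-0.14,0,0,-0.72,-21,-26,5,-0.14,0,0,-0.9,-23,-31,3,-0.14]

```text
time_s: 12.08
ee_pos: [0.4864, -0.1712, 0.3203]
ee_rot: [[-0.741, 0.671, -0.001], [0.671, 0.741, 0.0], [0.001, -0.0, -1.0]]
ft_force: [1.3, -1.8, -0.6]
grip_width: 0.0498
gripper_force: 0.0
```

```bash
python3 - <<'E'
from cell import robot,vision
import numpy as np,cv2
from h import *
o=robot.get_obs();print(o["ft_force"],o["ee_pos"],np.arctan2(o["ee_rot"][1,1],o["ee_rot"][0,1]),o["joint_pos"])
p,d=vision.grab_frame("scene"); c=vision.camera_info("scene")
cv2.imwrite("pics/s1.png",cv2.cvtColor(cv2.resize(p[120:330,140:400],None,fx=2.5,fy=2.5,interpolation=cv2.INTER_CUBIC),cv2.COLOR_RGB2BGR))
E
```

```text
[ 1.33658293 -1.81814719 -0.61372234] [ 0.48636671 -0.17123736  0.32031597] 0.8348975373081313 [-5.68319131e-01  2.73247903e-01  1.22383081e+00 -1.98864277e-04
  1.64571096e+00 -1.40323121e+00]
```

View pics/s1.png

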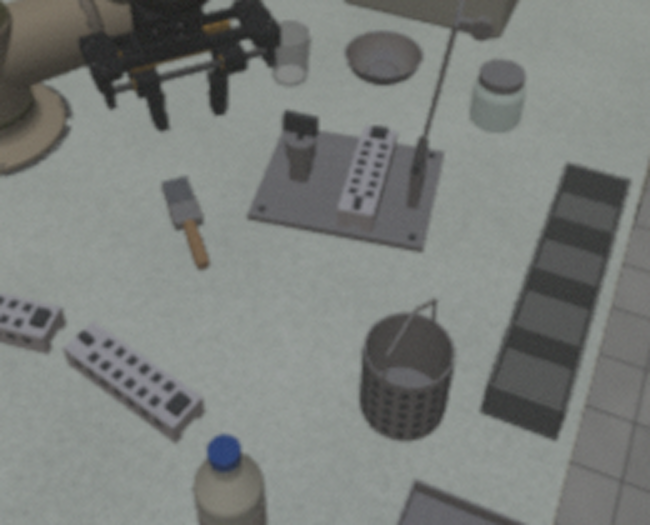

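Emit:
play_rows:
  deltas: [0,0,-0.18,-3,-5,0,-1,0,0,-0.36,-6,-10,-2,-1,0,0,-0.54,-7.2,-13.5,-4,-1,0,0,-0.72,-7.2,-13.5,-5,-1,0,0,-0.9,-7.2,-13.5,-5,-1,0,0,-1.08,-7.2,-13.5,-5,-1,0,0,-1.26,-7.2,-13.5,-5,-1,0,0,-1.44,-7.2,-13.5,-5,-1,0,0,-1.62,-7.2,-13.5,-5,-1,0,0,-1.8,-7.2,-13.5,-5,-1,0,0,-1.98,-7.2,-13.5,-5,-1,0,0,-2.16,-7.2,-13.5,-5,-1]

```text
time_s: 13.62
ee_pos: [0.4153, -0.3042, 0.2708]
ee_rot: [[0.97, 0.243, -0.001], [0.243, -0.97, 0.001], [-0.001, -0.002, -1.0]]
ft_force: [-0.8, 0.1, 0.6]
grip_width: 0.0882
gripper_force: 0.0
```

Emit:
play_rows:
  deltas: [0,0,-0.18,0,0,0,-1,0,0,-0.36,0,0,0,-1,0,0,-0.46,0,0,0,-1,0,0,-0.46,0,0,0,-1,0,0,-0.46,0,0,0,-1]

```text
time_s: 14.25
ee_pos: [0.4157, -0.3046, 0.2714]
ee_rot: [[0.979, -0.205, -0.001], [-0.205, -0.979, 0.001], [-0.001, -0.0, -1.0]]
ft_force: [-0.3, -0.5, 0.8]
grip_width: 0.088
gripper_force: 0.0
```

```bash
python3 w.py w3
```

```text
time_s 14.25
joint_pos [-0.8623  0.2974  1.3283 -0.0001  1.5167  0.9148]
ee_pos [ 0.4157 -0.3046  0.2714]
ee_rot [[ 0.9788 -0.2048 -0.0006]
 [-0.2048 -0.9788  0.0006]
 [-0.0007 -0.0005 -1.    ]]
ft_force [-0.2765 -0.5225  0.7657]
grip_width 0.08796240881057815
cam in tool [ 0.0753 -0.0005 -0.1461] [[-0.0001 -0.9565 -0.2919]
 [ 1.     -0.0004  0.0011]
 [-0.0012 -0.2919  0.9565]]
```

View pics/w3.png

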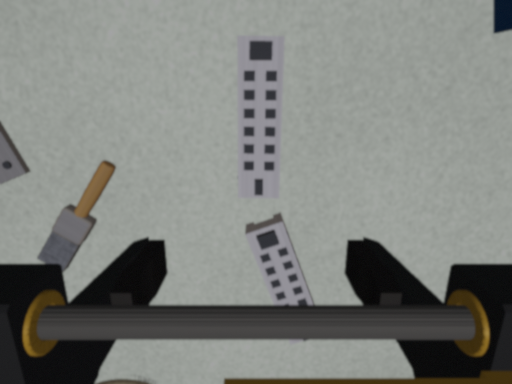

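```bash
python3 - <<'E'
from h import *
c=dict(np.load("w3.npz"));g=cv2.cvtColor(c["p"],cv2.COLOR_RGB2GRAY)
def show(n,u,v,r,z):
    ce,e,a=blob(g,u,v,r); P=ray(c,*ce,z); E=np.array([ray(c,*q,z) for q in e])
    s=[E[1]-E[0],E[2]-E[1]];s.sort(key=np.linalg.norm)
    print(n,ce.round(1),P.round(4),"sides",[np.linalg.norm(x).round(4) for x in s]); return P
b=show("lb",261,50,14,.042);n=show("ln",259,187,10,.042)
m=(b+n)/2;yw=np.arctan2(*(b-n)[1::-1])
print("centre",m,np.linalg.norm(b-n),"y dir",yw)
y=np.array([np.cos(yw),np.sin(yw),0])
t=.61; s=-.043
gp=m*[1,1,0]+s*y+[0,0,.026]
zt=np.array([y[0]*np.sin(t),y[1]*np.sin(t),-np.cos(t)])
tcp=gp+.019*zt; print("grasp",gp,"tcp",tcp)
# orientation: tool z=zt, tool y perpendicular
ty=np.array([y[1],-y[0],0]);tx=np.cross(ty,zt);R=np.c_[tx,ty,zt]
from scipy.spatial.transform import Rotation as Ro
from cell import robot
o=robot.get_obs();print("rotvec",Ro.from_matrix(R@o["ee_rot"].T).as_rotvec(),"shift cm",(tcp-o["ee_pos"])*100)
yaw=Ro.from_matrix(np.eye(3));print("upright tcp above",(tcp-.08*zt-o["ee_pos"])*100,R)
E
```

```text
lb [260.3  50.1] [ 0.5328 -0.3339  0.042 ] sides [np.float64(0.0183), np.float64(0.0233)]
ln [258.3 186.6] [ 0.388  -0.3018  0.042 ] sides [np.float64(0.0089), np.float64(0.0191)]
centre [ 0.46038651 -0.31786397  0.042     ] 0.14836660248316527 y dir -0.21835232699869747
grasp [ 0.41840751 -0.30854925  0.026     ] tcp [ 0.42903355 -0.31090706  0.01042669]
rotvec [-0.12912674 -0.59675683 -0.01148601] shift cm [  1.32236526  -0.62427274 -26.10814453]
upright tcp above [ -3.15175571   0.36848992 -19.55096039] [[ 0.80018605 -0.21662137  0.55926512]
 [-0.17755327 -0.9762557  -0.12409533]
 [ 0.57286746  0.         -0.81964802]]
```

Emit:
play_rows:
  deltas: [-0.032,-0.149,-0.003,-1,0.1,-3,-1,-0.064,-0.3,-0.006,-2,0.2,-7,-1,-0.097,-0.447,-0.009,-3,0.3,-11,-1,-0.129,-0.597,-0.0115,-3.1,0.3,-16,-1,-0.129,-0.597,-0.0115,-3.1,0.3,-19.5,-1,-0.129,-0.597,-0.0115,-3.1,0.3,-19.5,-1]

```text
time_s: 15.05
ee_pos: [0.3842, -0.3017, 0.0754]
ee_rot: [[0.8, -0.219, 0.559], [-0.18, -0.976, -0.125], [0.572, -0.001, -0.82]]
ft_force: [0.3, -0.6, 0.4]
grip_width: 0.0884
gripper_force: 0.0
```

```bash
python3 - <<'E'
from cell import robot
import numpy as np
np.set_printoptions(precision=4,suppress=True)
o=robot.get_obs();print(o["ft_force"],o["ee_pos"],o["ee_rot"],o["joint_pos"])
t=np.array([.4303,-.3112,.0104]);print((t-o["ee_pos"])*100)
E
```

```text
[ 0.3301 -0.6061  0.3548] [ 0.3842 -0.3017  0.0754] [[ 0.8    -0.2188  0.5587]
 [-0.1798 -0.9758 -0.1247]
 [ 0.5724 -0.0006 -0.82  ]] [-1.1641  0.4124  2.0803  1.1137  0.5431 -0.3252]
[ 4.6115 -0.9453 -6.4956]
```

Emit:
play_rows:
  deltas: [0,0,0,2,-0.4,-2.8,-1,0,0,0,3.6,-0.75,-5,-1,0,0,0,4.6,-0.95,-6.4,-1,0,0,0,4.6,-0.95,-6.4,-1,0,0,0,4.6,-0.95,-6.4,0.1,0,0,0,4.6,-0.95,-6.4,0.4,0,0,0,4.6,-0.95,-6.4,1,0,0,0,4.6,-0.95,-6.4,1,0,0,0,4.6,-0.95,-6.4,1]
  grip_force: 50

```text
time_s: 16.18
ee_pos: [0.431, -0.3115, 0.0131]
ee_rot: [[0.799, -0.218, 0.56], [-0.179, -0.976, -0.125], [0.574, -0.0, -0.819]]
ft_force: [-3.2, 0.5, 4.1]
grip_width: 0.0498
gripper_force: 50.0
```

Emit:
play_rows:
  deltas: [0,0,0,0,0,1,1,0,0,0,0,0,4,1,0,0,0,0,0,8,1,0,0,0,0,0,13,1,0,0,0,0,0,18,1,0,0,0,0,0,18,1,0,0,0,0,0,18,1]

```text
time_s: 17.05
ee_pos: [0.4306, -0.3106, 0.1914]
ee_rot: [[0.8, -0.218, 0.559], [-0.18, -0.976, -0.122], [0.572, -0.003, -0.82]]
ft_force: [-0.5, -0.8, -2.9]
grip_width: 0.0498
gripper_force: 50.0
```

```bash
python3 w.py w4
```

```text
time_s 17.05
joint_pos [-1.0616  0.235   1.8253  0.6655  0.7663  0.3135]
ee_pos [ 0.4306 -0.3106  0.1914]
ee_rot [[ 0.8003 -0.2176  0.5588]
 [-0.1799 -0.976  -0.1224]
 [ 0.572  -0.0025 -0.8202]]
ft_force [-0.4577 -0.7792 -2.8942]
grip_width 0.049753811398769186
cam in tool [ 0.0754 -0.0005 -0.1462] [[ 0.0006 -0.9565 -0.2919]
 [ 1.      0.0002  0.0011]
 [-0.001  -0.2919  0.9565]]
```

View pics/w4.png

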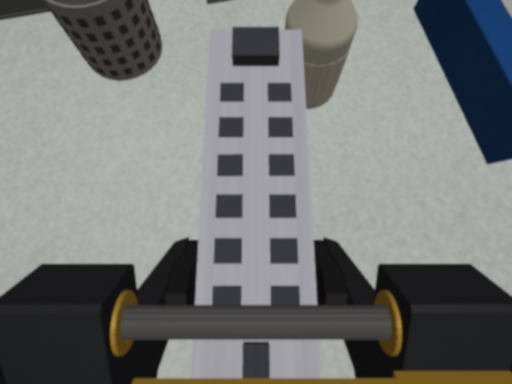

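```bash
cat > held.py <<'E'
import sys
from h import *
def cloud(c):
    v,u=np.mgrid[0:384,0:512];z=c["d"]
    r=np.stack([u,v,np.ones_like(u)],-1)@np.linalg.inv(c["K"]).T
    return (r*z[...,None])@c["attitude"].T+c["position"]
def pose(n):
    c=dict(np.load(n));P=cloud(c);g=cv2.cvtColor(c["p"],cv2.COLOR_RGB2GRAY)
    m=np.zeros(g.shape,np.uint8);cv2.fillPoly(m,[np.array([(212,75),(300,75),(308,235),(203,235)])],1)
    m=(m>0)&(g>110)&(c["d"]>.1)
    X=P[m];w=np.linalg.norm(X-c["position"],axis=1);X=X[w<np.median(w)+.08]
    for _ in range(4):
        ce=X.mean(0);nn=np.linalg.svd(X-ce,full_matrices=False)[2][2];nn*=np.sign(nn[2]);r=(X-ce)@nn;X=X[abs(r)<2.5*r.std()+1e-6]
    print("normal",nn,"rms",r.std(),len(X))
    # broad key: blob, on plane 8mm up: use key top-face only through side-corner fits
    def onplane(u,v,h):
        d=c["attitude"]@np.linalg.inv(c["K"])@np.array([u,v,1.]);t=((ce+h*nn-c["position"])@nn)/(d@nn);return c["position"]+t*d
    return c,g,ce,nn,onplane
if __name__=="__main__":
    np.set_printoptions(precision=4,suppress=True)
    c,g,ce,nn,on=pose(sys.argv[1])
    # holes: 12 dark squares on the top face, two columns
    H=[on(*blob(g,u,v,14)[0],0) for u,v in [(232,92),(280,92),(231,127),(281,127),(230,165),(282,165),(229,206),(283,206)]]
    H=np.array(H);print("rows mid",((H[::2]+H[1::2])/2));print("col spacing",np.linalg.norm(H[::2]-H[1::2],axis=1))
    mid=(H[::2]+H[1::2])/2; y=mid[0]-mid[-1];print("row spacing",np.linalg.norm(np.diff(mid,axis=0),axis=1),"y dir",y/np.linalg.norm(y),"yaw",np.arctan2(y[1],y[0]))
    for u,v in [(211,30),(301,30)]: print("far corner",on(u,v,0))
    for u,v in [(232,27.5),(279,27.5)]: print("key far edge top",on(u,v,.008))
    for u,v in [(233,65),(280,64)]: print("key near foot",on(u,v,0))
E
python3 held.py w4.npz
python3 - <<'E'
from h import *
c=dict(np.load("w3.npz"));g=cv2.cvtColor(c["p"],cv2.COLOR_RGB2GRAY)
for u,v in [(249,76),(271,76),(249,95),(270,95),(249,113),(270,113),(248,131),(270,131)]: print(ray(c,*blob(g,u,v,6)[0],.034).round(4))
E
```

```text
normal [ 0.0047 -0.0024  1.    ] rms 0.0005404585790349216 11376
rows mid [[ 0.5085 -0.3275  0.212 ]
 [ 0.489  -0.3232  0.2121]
 [ 0.4694 -0.3188  0.2122]
 [ 0.4499 -0.3145  0.2123]]
col spacing [0.0241 0.024  0.0241 0.0241]
row spacing [0.02   0.0201 0.02  ] y dir [ 0.9763 -0.2164 -0.0051] yaw -0.2180915385886689
far corner [ 0.5523 -0.3126  0.2118]
far corner [ 0.5417 -0.3603  0.2117]
key far edge top [ 0.5435 -0.323   0.2198]
key far edge top [ 0.5383 -0.3466  0.2198]
key near foot [ 0.5271 -0.3197  0.2119]
key near foot [ 0.5224 -0.3438  0.2119]
[ 0.5113 -0.317   0.034 ]
[ 0.5062 -0.3405  0.034 ]
[ 0.4918 -0.3127  0.034 ]
[ 0.4867 -0.3361  0.034 ]
[ 0.4723 -0.3083  0.034 ]
[ 0.4671 -0.3318  0.034 ]
[ 0.4528 -0.3039  0.034 ]
[ 0.4476 -0.3275  0.034 ]
```

```bash
python3 - <<'E'
from h import *
np.set_printoptions(precision=4,suppress=True)
from cell import vision
c=dict(np.load("w1.npz"));g=cv2.cvtColor(c["p"],cv2.COLOR_RGB2GRAY)
H=np.array([ray(c,*blob(g,u,v,7)[0],.044) for u,v in [(336,124),(359,124),(335,141),(358,141),(330,211),(351,211)]])
print(H); M=(H[::2]+H[1::2])/2;print(M,np.linalg.norm(np.diff(M,axis=0),axis=1),np.linalg.norm(H[::2]-H[1::2],axis=1))
y=M[0]-M[2];yw=np.arctan2(y[1],y[0])-np.pi/2;print("yaw",yw)
d=y/np.linalg.norm(y);print("centre from +50",M[0]-.05*d,M[1]-.03*d,M[2]+.03*d, M[2]+.05*d)
t=np.load("top0.npz");ct=vision.camera_info("top");g=cv2.cvtColor(t["p"],cv2.COLOR_RGB2GRAY)
for n,f,z in [("lower",lambda u,v:(u/5+190-.4,v/5+120-.4),.044),("loose",lambda u,v:((u-500)/5+355-.4,v/5+175-.4),.034)]:
    q={"lower":[(139,212),(174,207),(145,253),(179,247),(277,192),(312,187),(283,233),(317,228)],"loose":[(641,102),(683,112),(634,136),(674,146),(625,170),(666,180),(617,204),(658,213),(609,237),(651,247),(602,271),(642,281)]}[n]
    P=np.array([ray(ct,*blob(g,*f(*p),3)[0],z) for p in q]);print(n,P.mean(0)); print(P)
E
```

```text
[[0.5706 0.156  0.044 ]
 [0.5943 0.1602 0.044 ]
 [0.5739 0.1364 0.044 ]
 [0.5977 0.1404 0.044 ]
 [0.5874 0.0574 0.044 ]
 [0.6112 0.0614 0.044 ]]
[[0.5824 0.1581 0.044 ]
 [0.5858 0.1384 0.044 ]
 [0.5993 0.0594 0.044 ]] [0.02   0.0801] [0.0241 0.0241 0.0241]
yaw 0.1697839117680131
centre from +50 [0.5909 0.1088 0.044 ] [0.5909 0.1088 0.044 ] [0.5943 0.089  0.044 ] [0.5909 0.1087 0.044 ]
lower [0.5936 0.1093 0.044 ]
[[0.5969 0.1607 0.044 ]
 [0.6004 0.141  0.044 ]
 [0.5732 0.1566 0.044 ]
 [0.5766 0.1368 0.044 ]
 [0.6105 0.0816 0.044 ]
 [0.6141 0.062  0.044 ]
 [0.5867 0.0777 0.044 ]
 [0.5901 0.0579 0.044 ]]
loose [ 0.463  -0.3176  0.034 ]
[[ 0.5143 -0.3166  0.034 ]
 [ 0.5093 -0.3402  0.034 ]
 [ 0.495  -0.3124  0.034 ]
 [ 0.4898 -0.3356  0.034 ]
 [ 0.4753 -0.3081  0.034 ]
 [ 0.4702 -0.3316  0.034 ]
 [ 0.4558 -0.3039  0.034 ]
 [ 0.4507 -0.3271  0.034 ]
 [ 0.4363 -0.2993  0.034 ]
 [ 0.431  -0.3231  0.034 ]
 [ 0.4168 -0.2952  0.034 ]
 [ 0.4117 -0.3184  0.034 ]]
```

Emit:
play_rows:
  deltas: [0,0,0.17,1,1,1,1,0,0,0.34,2,2,2,1,0,0,0.51,3,4,3,1,0,0,0.68,4,6,4,1,0,0,0.85,5,8,4,1,0,0,1.02,6,10,4,1,0,0,1.19,7,12,4,1,0,0,1.36,8,14,4,1,0,0,1.53,9,16,4,1,0,0,1.7,10,18,4,1,0,0,1.83,11,19,4,1,0,0,1.9587,12,19,4,1]

```text
time_s: 18.6
ee_pos: [0.5514, -0.1206, 0.2307]
ee_rot: [[-0.139, 0.985, -0.101], [0.805, 0.172, 0.567], [0.576, -0.003, -0.817]]
ft_force: [-0.1, -0.8, -2.0]
grip_width: 0.0492
gripper_force: 50.0
```

```bash
python3 - <<'E'
from cell import robot
import numpy as np
np.set_printoptions(precision=4,suppress=True)
o=robot.get_obs();print(o["ft_force"],o["ee_pos"],o["ee_rot"],o["joint_pos"],o["grip_width"])
E
```

```text
[-0.103  -0.8243 -1.9909] [ 0.5514 -0.1206  0.2307] [[-0.1394  0.985  -0.1013]
 [ 0.8054  0.1723  0.5672]
 [ 0.5762 -0.0026 -0.8173]] [-0.6135  0.5667  1.1355  0.4387  1.8742 -0.7467] 0.04915120430625591
```

Emit:
play_rows:
  deltas: [0,0,0,2,5,0,1,0,0,0,4.5,10,-1,1,0,0,0,4.5,14,-2,1,0,0,0,4.5,18,-4,1,0,0,0,4.5,20,-6,1,0,0,0,4.5,20,-9,1,0,0,0,4.5,20,-11,1,0,0,0,4.5,20,-11,1,0,0,0,4.5,20,-11,1]

```text
time_s: 19.73
ee_pos: [0.5963, 0.0786, 0.1227]
ee_rot: [[-0.136, 0.986, -0.097], [0.808, 0.167, 0.566], [0.574, -0.001, -0.819]]
ft_force: [1.4, 1.1, -2.1]
grip_width: 0.0497
gripper_force: 50.0
```

```bash
python3 w.py w5; sed -i 's/(75)/(75)/' held.py; python3 held.py w5.npz
```

```text
time_s 19.725
joint_pos [-0.2906  0.6548  1.3058  0.5419  1.495  -0.5878]
ee_pos [0.5963 0.0786 0.1227]
ee_rot [[-0.1364  0.9859 -0.0966]
 [ 0.8075  0.1671  0.5657]
 [ 0.5739 -0.0009 -0.8189]]
ft_force [ 1.4179  1.115  -2.1186]
grip_width 0.04969942962856607
cam in tool [ 0.0761 -0.     -0.1457] [[-0.0002 -0.956  -0.2934]
 [ 1.     -0.0002 -0.0001]
 [ 0.0001 -0.2934  0.956 ]]
normal [0.0009 0.0041 1.    ] rms 0.0005450322959319685 11728
rows mid [[0.5827 0.1577 0.1433]
 [0.5861 0.138  0.1434]
 [0.5894 0.1182 0.1434]
 [0.5928 0.0985 0.1435]]
col spacing [0.024  0.024  0.0241 0.0241]
row spacing [0.02   0.0201 0.02  ] y dir [-0.1682  0.9857 -0.0039] yaw 1.7398049377112432
far corner [0.5523 0.1926 0.1432]
far corner [0.6006 0.2008 0.1431]
key far edge top [0.5653 0.1884 0.1512]
key far edge top [0.5892 0.1924 0.1511]
key near foot [0.5684 0.172  0.1432]
key near foot [0.5925 0.1767 0.1432]
```

View pics/w5.png

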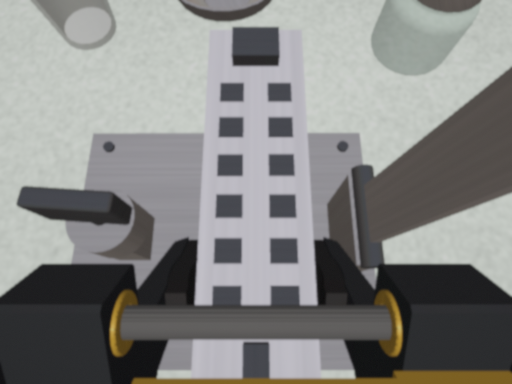

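```bash
python3 - <<'E'
from h import *
np.set_printoptions(precision=4,suppress=True)
c=dict(np.load("w5.npz"));g=cv2.cvtColor(c["p"],cv2.COLOR_RGB2GRAY)
for q in [(109,146),(342,146)]: print(ray(c,*blob(g,*q,7)[0],.010))
from cell import vision
p,d=vision.grab_frame("top");c=vision.camera_info("top");g=cv2.cvtColor(p,cv2.COLOR_RGB2GRAY)
cv2.imwrite("pics/t1.png",cv2.cvtColor(cv2.resize(p[100:240,170:310],None,fx=4,fy=4,interpolation=cv2.INTER_CUBIC),cv2.COLOR_RGB2BGR))
z=.1434
x=np.array([.9857,.1690,0]);y=np.array([-.169,.9857,0]);m=np.array([.5936,.1093,z])
for yy in (50,30,10):
  for xx in (12,-12):
    P=m+x*xx/1000+y*yy/1000; u=px(c,P); b=blob(g,*u,3)[0]; print(xx,yy,u,b,(ray(c,*b,z)-P)[:2]*1000)
P=m+y*.075;P[2]+=.008;u=px(c,P);b=blob(g,*u,5)[0];print("key",u,b,(ray(c,*b,z+.008)-P)[:2]*1000)
E
```

```text
[0.4427 0.1704 0.01  ]
[0.6555 0.2069 0.01  ]
12 50 [212.4077 157.1001] [212.676  157.0169] [ 0.2399 -0.7082]
-12 50 [213.626  165.9624] [213.9082 165.9982] [-0.0781 -0.755 ]
12 30 [219.8357 156.0121] [220.1761 155.9839] [ 0.0965 -0.9051]
-12 30 [221.064  164.8735] [221.3444 164.9157] [-0.0953 -0.7502]
12 10 [227.2648 154.9238] [227.5193 154.8168] [ 0.3026 -0.6692]
-12 10 [228.5032 163.7845] [228.7713 163.7382] [ 0.1405 -0.7098]
key [203.2353 162.4905] [203.82  162.745] [-0.6406 -1.5731]
```

Emit:
play_rows:
  deltas: [0,0,0,0,0.09,-2,1,0,0,0,0,0.09,-4,1,0,0,0,0,0.09,-5,1,0,0,0,0,0.09,-5.6,1,0,0,0,0,0.09,-5.9,1,0,0,0,0,0.09,-6.1,1,0,0,0,0,0.09,-6.2,1,0,0,0,0,0.09,-6.3,1,0,0,0,0,0.09,-6.3,1]

```text
time_s: 20.95
ee_pos: [0.5961, 0.0795, 0.0599]
ee_rot: [[-0.137, 0.986, -0.096], [0.808, 0.167, 0.565], [0.573, -0.001, -0.819]]
ft_force: [0.0, -0.6, -3.1]
grip_width: 0.0494
gripper_force: 50.0
```

```bash
python3 w.py w6|head -9; python3 held.py w6.npz
```

```text
time_s 20.95
joint_pos [-0.289   0.7333  1.36    0.5513  1.3805 -0.6564]
ee_pos [0.5961 0.0795 0.0599]
ee_rot [[-0.1367  0.9859 -0.0964]
 [ 0.8078  0.1673  0.5653]
 [ 0.5734 -0.0006 -0.8192]]
ft_force [ 0.0058 -0.5598 -3.1022]
grip_width 0.04936387987450523
cam in tool [ 0.0761 -0.     -0.1457] [[-0.0002 -0.956  -0.2934]
normal [-0.0006  0.0044  1.    ] rms 0.000545192076444615 11868
rows mid [[0.5825 0.1587 0.0805]
 [0.5858 0.139  0.0805]
 [0.5892 0.1192 0.0806]
 [0.5926 0.0994 0.0807]]
col spacing [0.024  0.024  0.0241 0.0241]
row spacing [0.02   0.0201 0.02  ] y dir [-0.1685  0.9857 -0.0044] yaw 1.7400581696401218
far corner [0.5521 0.1936 0.0803]
far corner [0.6003 0.2017 0.0803]
key far edge top [0.5651 0.1894 0.0883]
key far edge top [0.589  0.1934 0.0883]
key near foot [0.5682 0.1729 0.0804]
key near foot [0.5923 0.1777 0.0804]
```

Emit:
play_rows:
  deltas: [0,0,0,0,0,-0.1,1,0,0,0,0,0,-0.2,1,0,0,0,0,0,-0.25,1,0,0,0,0,0,-0.25,1]

```text
time_s: 21.5
ee_pos: [0.596, 0.0796, 0.0573]
ee_rot: [[-0.137, 0.986, -0.097], [0.808, 0.167, 0.565], [0.574, -0.001, -0.819]]
ft_force: [-0.5, 0.2, -2.5]
grip_width: 0.0501
gripper_force: 50.0
```

Emit:
play_rows:
  deltas: [0,0,0,0,0,-0.05,1,0,0,0,0,0,-0.1,1,0,0,0,0,0,-0.1,1]

```text
time_s: 21.88
ee_pos: [0.596, 0.0795, 0.0571]
ee_rot: [[-0.137, 0.986, -0.096], [0.807, 0.167, 0.566], [0.574, -0.0, -0.819]]
ft_force: [-3.2, -1.7, 4.5]
grip_width: 0.0496
gripper_force: 50.0
```

Emit:
play_rows:
  deltas: [0,0,0,0,0,0,-0.18,0,0,0,0,0,0,-0.3,0,0,0,0,0,0,-0.4,0,0,0,0,0,0,-0.4,0,0,0,0.1,-0.6,0.8,-0.4,0,0,0,0.3,-1.7,2.5,-0.4,0,0,0,0.6,-3.4,5,-0.4,0,0,0,1,-5.6,8.2,-0.4,0,0,0,0.5,-10,12,-0.4,0,0,0,-2,-15,16,-0.4,0,0,0,-4,-18,18,-0.4,0,0,0,-4,-18,18,-0.4]
  grip_force: 10

```text
time_s: 23.38
ee_pos: [0.5557, -0.103, 0.2384]
ee_rot: [[-0.135, 0.987, -0.092], [0.81, 0.164, 0.564], [0.571, 0.002, -0.821]]
ft_force: [0.5, -0.0, -1.4]
grip_width: 0.0615
gripper_force: 0.0
```

```bash
python3 - <<'E'
from h import *
np.set_printoptions(precision=4,suppress=True)
from cell import vision,robot
p,d=vision.grab_frame("top");c=vision.camera_info("top");g=cv2.cvtColor(p,cv2.COLOR_RGB2GRAY)
a=cv2.resize(p[100:240,170:310],None,fx=2.8,fy=2.8,interpolation=cv2.INTER_CUBIC)
s,_=vision.grab_frame("scene");b=cv2.resize(s[130:270,200:340],None,fx=2.8,fy=2.8,interpolation=cv2.INTER_CUBIC)
cv2.imwrite("pics/t2.png",cv2.cvtColor(np.hstack([a,b]),cv2.COLOR_RGB2BGR))
z=.078
x=np.array([.9857,.1690,0]);y=np.array([-.169,.9857,0]);m=np.array([.5936,.1093,z])
for yy in (50,30,10,-10,-30,-50):
  for xx in (12,-12):
    P=m+x*xx/1000+y*yy/1000; u=px(c,P); bb=blob(g,*u,3)[0]; print(xx,yy,(ray(c,*bb,z)-P)[:2]*1000)
o=robot.get_obs();print(o["ee_pos"],o["ft_force"],o["time_s"])
E
```

```text
12 50 [-0.0416  0.1756]
-12 50 [-0.2446  0.2265]
12 30 [-0.0722  0.251 ]
-12 30 [-0.0936  0.1298]
12 10 [-0.0372  0.135 ]
-12 10 [0.1096 0.0365]
12 -10 [-0.0239  0.325 ]
-12 -10 [0.0789 0.1361]
12 -30 [0.1133 0.0844]
-12 -30 [0.0275 0.172 ]
12 -50 [0.118  0.0619]
-12 -50 [0.0415 0.0976]
[ 0.556  -0.1004  0.2364] [-0.3336  0.2464 -0.0159] 23.475
```

View pics/t2.png

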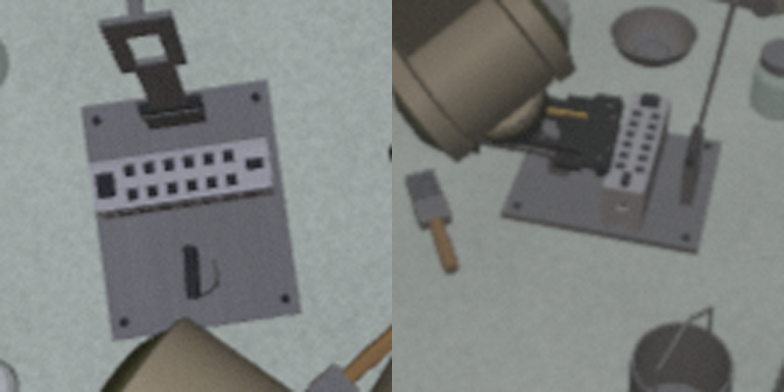

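The top camera (broad key about (105,185), strap upright about (160,70)) shows the cassette within 0.3 mm of its place at the seated height. The robot is clear, so I'm handing in.

```bash
python3 -c "
from cell import robot
print(robot.sign_off())"
```

```text
the job is handed in; nothing more can be done
None
```

The job is handed in with no verdict shown: the catch was turned about +1.5 rad, the strap stands back at about 1.68 rad, and the cassette is set down and released within about 0.3 mm of its place, broad key over broad key.

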